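# Draw the sprung tail spindle back to its load ring and hold it

## Task

Take the medium one of the three draw pins (the only one that fits) out of the rack and push it fully down into the eye at the end of the tailstock's sprung rod. Then, gripping that pin, pull the rod out of its sleeve until the red ring has just come clear of the sleeve, and keep holding it there, still gripping, when you finish, so that I can load the round bar. Leave the other two pins in the rack and the bar where it lies.

Things in the scene. Friction and masses are not known exactly. Their poses are not given: they have to be found in the camera images.
- spindle (a joint): how far the sprung steel rod (level, 16 mm thick) is drawn out, m: 0 at rest, 0.050 at the end stop; it slides along the eye's -y. It pulls back with about 4.5 N at 0, plus 0.3 N per mm (15 N at the ring), plus 1 N friction. A red ring 5 mm wide round the rod is hidden inside the sleeve at rest: begins to show at 0.027, just clear at 0.032.
- eye (a point): centre of the upper mouth of the vertical through hole (16 mm wide) in the round dark steel boss (36 mm wide, 40 mm tall) on the rod's free end; moves with the rod. 100 mm above the bench. z up; its -y axis is the direction in which the rod is pulled out (level, away from the tailstock).
- sleeve_end (a point): centre of the end face of the fixed aluminium sleeve (29 mm thick) the rod comes out of, 80 mm above the bench; axes as the eye's. At rest the boss's near side is 18 mm from it. Behind it (+y) stand the green tailstock, 106 mm high, and 130 mm further the green fixed head, 134 mm high, on one fixed steel bed 90 mm wide.
- pin_medium: draw pin that fits: steel shank 13 mm thick, 50 mm long with 8 mm tapered tip (7 mm at its end), then a collar 28 mm wide, 5 mm thick, then a round black-ringed knob 22 mm wide, 34 mm tall. Hangs upright in the rack by its collar. Origin: middle of the shank's lower end; z towards the knob, whose top is at 89 mm. Home, the collar lies on the boss, origin 50 mm below the mouth. About 80 g.
- pin_thin: look-alike pin, too thin: shank 10 mm, collar 26 mm, knob 18 mm; all lengths and origin as for pin_medium
- pin_thick: look-alike pin, too thick for the eye: shank 18 mm, collar 32 mm, knob 26 mm; all lengths and origin as for pin_medium
- pin_rack: fixed rack, 64 (x) x 166 mm (y): wooden foot and back, aluminium comb on top whose upper face is 60 mm above the bench, with three slots 21 mm wide in a row along its y axis, 45 mm apart, open towards its -x side; which pin hangs in which slot varies. Origin under its centre, on the bench. The pins' lower ends are 10 mm above the bench.
- round_bar: turned steel bar, 25 mm thick, 90 mm long, lying on the bench: the part to be loaded later; leave it alone. Origin on its underside in the middle, y along the bar.

How it is judged:
On the way:
1. the medium pin stands fully home in the eye, with the rod not yet drawn out (z of pin_medium in the frame of eye below -0.046 m and horizontal distance between pin_medium and eye below 0.006 m and angle between pin_medium's own z axis and vertical below 0.15 rad and value of joint spindle below 0.015 m), for 0.2 s.
At the end, for the whole second after the job is handed in: For the whole last second the rod stands 30 to 39 mm out (ring just clear at 32), drawn only by the medium pin, which the fingers grip and which is upright within 0.2 rad and home within 8 mm; the arm does not pull on the rod itself (under 4 N). The other two pins hang in the rack (value of joint spindle between 0.03 and 0.039 m and z of pin_medium in the frame of eye below -0.042 m and horizontal distance between pin_medium and eye below 0.01 m and angle between pin_medium's own z axis and vertical below 0.2 rad and contact force between the fingers and pin_medium above 5 N and contact force between pin_medium and spindle above 6 N and contact force between the arm and spindle below 4 N and z of each of pin_thin, pin_thick in the frame of pin_rack above 0.005 m and horizontal distance between each of pin_thin, pin_thick and pin_rack below 0.055 m); the arm keeps its last pose, push and grip.
It fails at once if the thin or the thick pin is taken out of the rack or pushed about (20 mm) (distance of any of pin_thin, pin_thick from where it was at the start of the episode above 0.02 m).
It fails at once if the round bar is moved by more than 30 mm (distance of round_bar from where it was at the start of the episode above 0.03 m).
It also fails if it takes over 40 s, if anything falls off the work surface, if the arm or the gripper's body presses on something with over 40 N, if the wrist force passes 120 N, or if a joint passes its speed limit or range.

## Robot

A 6-joint arm with a two-finger parallel gripper is mounted at the origin on a cart in front of the work surface, level with it; the furniture and walls round the work are solid. World frame = base frame: x ahead of the robot, y to its left, z up, the work surface at z = 0. Lengths are in m, angles in rad, forces in N, time in s.
With the tool pointing down it reaches from about 0.35 to 0.95 m from the base axis. Payload 17.4 kg.
Tool frame: the origin (TCP) lies on the centre line of the jaws, within the pads' length; the fingertips stand 14 mm ahead of it and the grasp point (between the pads) lies 5 mm behind it; z points along the fingers, y is the line along which they close (so a half turn about z gives the same grasp; the last joint's range is limited). The gripper opens to 93 mm and grips with 3 to 60 N. Pads are 15 mm wide; open, the fingers measure 128 mm over their backs; the gripper's body (75 mm by 188 mm) begins 65 mm behind the grasp point.
Start: joints at [-1.224, 0.116, 1.442, -0, 1.584, -0.038], TCP at [0.253, -0.626, 0.233] pointing down, gripper open.
Joint ranges: [-2.83, 2.83], [-0.83, 2.19], [0.07, 2.5], [-1.14, 4.28], [0.01, 3], [-2.97, 2.97]. Speed limits (rad/s): [1.89, 1.89, 2.22, 3.14, 3.14, 3.14].

## Interface

Orientations are given as a unit quaternion [x, y, z, w].
In Python, from rig import arm gives the robot as it stands.
- The arm moves only by the tool inch_along, called after "Request:" in YAML: its name, and indented under it one key for each argument. Schema: {"type":"object","properties":{"increments":{"type":"array","items":{"type":"array","items":{"type":"number"},"minItems":6,"maxItems":6},"minItems":1,"maxItems":20},"jaw":{"type":"number"},"squeeze":{"type":"number"},"only":{"type":"string"},"quiet":{"type":"boolean"},"lines":{"type":"string"}},"required":["increments"],"additionalProperties":false}. increments is a list of rows, 1 to 20 of them, each of 6 numbers: dx, dy, dz in fractions of the full range, 1 being 1 m, then a rotation vector rx, ry, rz in fractions of the full range, 1 being pi rad; each row is the pose to reach, as a shift and turn from the pose commanded when the call began, along the tool's axes at that moment; what a row does not reach only later rows make up. A row lasts 1/12 s, in which the tool goes at most 0.0417 m and 0.125 rad, less where a joint would pass 70% of its speed; a pose out of reach is approached as far as the arm can. jaw is the opening from 0.0 (shut) to 1.0 (fully open), set as the call begins (left out keeps the last). The fingers move at their own pace and stop on an object; squeeze is the grip in N (left out, the last holds). Time passes only in rows, so rows that do not move let the fingers close. The tool returns the time, the measured TCP pose, the force, the opening and the grip force at its end. only (a regular expression) keeps the lines of the reply that match it, lines (a string "A,B") keeps lines A to B, and quiet returns only ok. A shift or turn number past 1, either way, is cut back to 1. Input that does not fit is refused with a message, and nothing moves.
- arm.get_state(): the state, without advancing time (a new reading comes with each control period).
- arm.camera(name): name is "scene" or "top" or "wrist"; returns the picture (420x560x3 uint8, blue, green, red); there is no depth.
- arm.camera_model(name): a dict with "fx", "fy", "cx", "cy" (pixels), "R" (3x3) and "t" (3): a world point X has camera coordinates R X + t. Camera axes: x right, y down, z forward; pixel columns grow to the right and rows downward; lengths in m; the calibration is good to about 2 mm. A picture is of the moment at which its call begins: read the wrist's pose just before it. camera_model takes no time and is no camera call; for the wrist camera it gives the pose at the moment of the call.
- arm.finish_job(): hands the job in; it is judged then, once.
The state is a dict: "t": time; "q": joint angles; "qvel": joint speeds; "joint_torque": joint torques, N m; "tool_pos": TCP position; "tcp_rot": TCP orientation; "force": force on the tool from outside, world axes, zero at the start; "moment": the same for the moment, N m; "grip_width": opening from 0.0 (shut) to 1.0 (fully open); "gripper_force": force on a finger pad.
Only numpy, scipy, OpenCV 4.12 (cv2) and the standard library are available. Lean on these libraries where they do the work, as an engineer would, in place of code of your own. Each camera call takes 0.05 s, during which the arm holds its last target. There are 200 camera calls.

## Working session

There is one attempt and no reset: what is moved stays moved. The work goes in short steps, Python scripts to look and compute and a tool call to move; the robot and the scene stay as the last step left them, time stands still between calls to the robot, and variables do not carry over. Pictures are saved under pics/ and viewed, at most 10 in all, crops included, and the job is handed in when it is done.

```bash
ls; mkdir -p pics; python3 - <<'E'
from rig import arm
import cv2,numpy as np
s=arm.get_state(); print({k:np.round(v,3).tolist() for k,v in s.items()})
for n in("top","scene"):
    m=arm.camera_model(n); print(n,m)
    cv2.imwrite(f"pics/{n}0.png",arm.camera(n))
E
```

```text
pics
rig.py
{'t': 0.0, 'q': [-1.224, 0.116, 1.442, -0.0, 1.584, -0.038], 'qvel': [0.0, -0.001, -0.0, 0.001, 0.0, -0.001], 'joint_torque': [0.0, -72.127, -62.261, 0.078, 0.024, -0.0], 'tool_pos': [0.253, -0.625, 0.232], 'tcp_rot': [0.982, 0.191, -0.0, -0.001], 'force': [-0.371, 0.775, -0.005], 'moment': [-0.023, 0.066, 0.041], 'gripper_force': 0.0, 'grip_width': 1.003}
top {'fx': 479.6138079172246, 'fy': 479.6138079172246, 'cx': 274.0840625005429, 'cy': 201.73398462015493, 'R': array([[ 0.02566563, -0.99963501,  0.00843384],
       [-0.99039286, -0.02657327, -0.13570499],
       [ 0.13587957, -0.00486986, -0.99071339]]), 't': array([-0.21403727,  0.53904545,  0.8518572 ])}
scene {'fx': 545.320956293111, 'fy': 545.320956293111, 'cx': 284.6865450637802, 'cy': 219.52678237383213, 'R': array([[-0.79388658, -0.60800181,  0.0088266 ],
       [-0.37501026,  0.47813264, -0.79420179],
       [ 0.47865584, -0.6338162 , -0.60759   ]]), 't': array([0.29514993, 0.36676521, 0.7889158 ])}
```

View pics/top0.png

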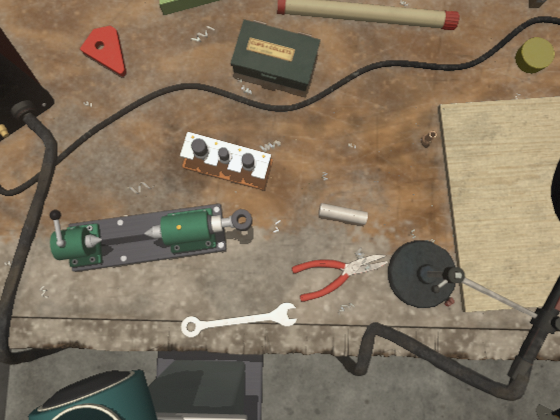

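View pics/scene0.png

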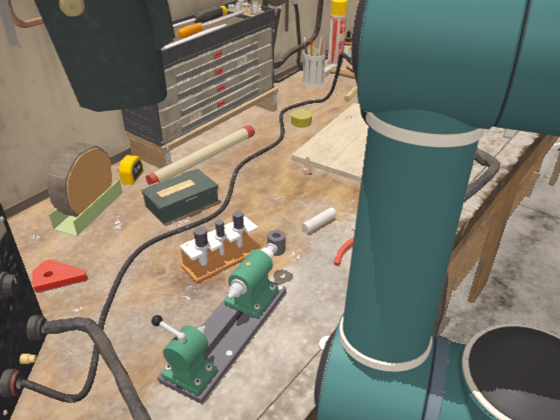

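The top view shows the rack with knobs at about (200,148), (223,156) and (248,160), the eye at about (241,219), and the bar at (343,214). The scene view shows the rack at (220,245) and the boss at (276,240). Next I'll make rough position estimates and take a zoomed crop.

```bash
cat > h.py <<'E'
import cv2,numpy as np
from scipy.spatial.transform import Rotation as Ro
from rig import arm
def ray(m,u,v):
    R=np.array(m["R"]);t=np.array(m["t"])
    return -R.T@t, R.T@np.array([(u-m["cx"])/m["fx"],(v-m["cy"])/m["fy"],1])
def onplane(m,u,v,z):
    c,d=ray(m,u,v); return c+d*(z-c[2])/d[2]
def tri(obs):
    A=np.zeros((3,3));b=np.zeros(3)
    for m,u,v in obs:
        c,d=ray(m,u,v);d=d/np.linalg.norm(d);P=np.eye(3)-np.outer(d,d);A+=P;b+=P@c
    X=np.linalg.solve(A,b)
    return X,[float(np.linalg.norm(np.cross(X-ray(m,u,v)[0],(lambda d:d/np.linalg.norm(d))(ray(m,u,v)[1])))) for m,u,v in obs]
def totool(target):
    s=arm.get_state();R=Ro.from_quat(s["tcp_rot"])
    return R.inv().apply(np.array(target)-s["tool_pos"])
E
python3 - <<'E'
from h import *
m=arm.camera_model("top")
for n,u,v,z in [("k1",200,148,.099),("k2",223,156,.099),("k3",248,160,.099),("eye",241,219,.1),("bar",343,214,.012),("sl",217,225,.08)]: print(n,onplane(m,u,v,z).round(3))
w=arm.camera_model("wrist");s=arm.get_state();R=Ro.from_quat(s["tcp_rot"])
print(R.as_matrix().round(3)); C=-np.array(w["R"]).T@w["t"]; print("cam in tool",R.inv().apply(C-s["tool_pos"]).round(3),(np.array(w["R"])@R.as_matrix()).round(2),w["fx"])
a=cv2.imread("pics/top0.png")[125:245,170:290]; b=cv2.imread("pics/scene0.png")[200:300,170:300]
cv2.imwrite("pics/c.png",np.hstack([cv2.resize(a,(400,400),interpolation=2),cv2.resize(b,(400,400),interpolation=2)]))
E
```

```text
k1 [ 0.627 -0.067  0.099]
k2 [ 0.614 -0.108  0.099]
k3 [ 0.608 -0.152  0.099]
eye [ 0.505 -0.144  0.1  ]
bar [ 0.528 -0.332  0.012]
sl [ 0.495 -0.101  0.08 ]
[[ 0.927  0.375 -0.   ]
 [ 0.375 -0.927  0.001]
 [ 0.    -0.001 -1.   ]]
cam in tool [ 0.069  0.001 -0.152] [[-0.    1.   -0.  ]
 [-0.97 -0.   -0.24]
 [-0.24  0.    0.97]] 321.4240197607596
```

View pics/c.png

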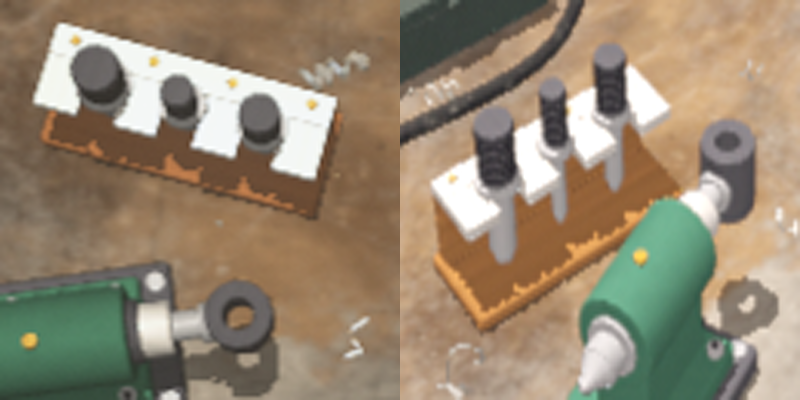

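The crop shows the slots open towards the robot. The pins from left to right are thick, thin and medium, so the medium one is at about (248,160). A stand with a rod at about (420,270) in the top view lies near my straight path, so I'll check it with the wrist camera.

```bash
python3 - <<'E'
from h import *
m=arm.camera_model("top")
for p in [(420,272),(455,275),(540,320),(343,214)]: print([onplane(m,*p,z).round(2) for z in(0,.2,.4)])
cv2.imwrite("pics/w0.png",arm.camera("wrist"))
E
```

```text
[array([ 0.42, -0.48,  0.  ]), array([ 0.42, -0.42,  0.2 ]), array([ 0.42, -0.36,  0.4 ])]
[array([ 0.42, -0.55,  0.  ]), array([ 0.42, -0.47,  0.2 ]), array([ 0.42, -0.39,  0.4 ])]
[array([ 0.34, -0.71,  0.  ]), array([ 0.36, -0.59,  0.2 ]), array([ 0.38, -0.48,  0.4 ])]
[array([ 0.53, -0.33,  0.  ]), array([ 0.51, -0.3 ,  0.2 ]), array([ 0.48, -0.27,  0.4 ])]
```

View pics/w0.png

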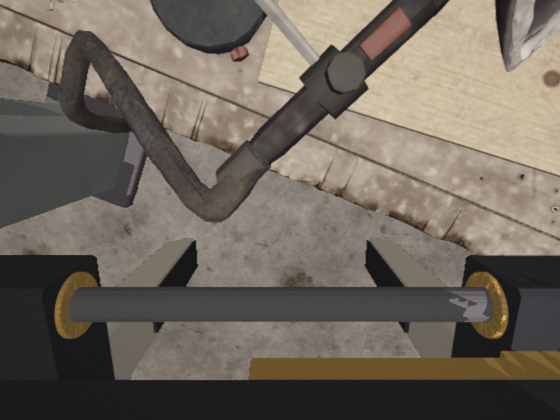

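The wrist view shows a clamp at about (340,75) on a stand rod whose base is at about (205,20), holding a torch with a hose. I'll triangulate its height.

```bash
python3 - <<'E'
from h import *
m=arm.camera_model("top");w=arm.camera_model("wrist")
print(tri([(m,545,321),(w,340,75)]),[onplane(w,340,75,z).round(2) for z in(0,.1,.2)])
print("rod", tri([(m,505,300),(w,300,40)]))
print("hose bend",[onplane(w,85,40,z).round(2) for z in(0,.1)],[onplane(m,365,365,z).round(2) for z in(0,.1)], tri([(m,375,335),(w,85,40)]))
print("base",onplane(w,205,10,0))
s=arm.get_state();R=Ro.from_quat(s["tcp_rot"])
for t in([.253,-.4,.4],[.57,-.15,.25]): print(t,totool(t).round(3))
E
```

```text
(array([ 0.35671219, -0.62037195,  0.1717625 ]), [0.004215224981994527, 0.004215224981994647]) [array([ 0.4 , -0.64,  0.  ]), array([ 0.37, -0.63,  0.1 ]), array([ 0.35, -0.62,  0.2 ])]
rod (array([ 0.38204072, -0.58855968,  0.11058471]), [0.002370379324436583, 0.002370379324436741])
hose bend [array([ 0.32, -0.37,  0.  ]), array([ 0.32, -0.43,  0.1 ])] [array([ 0.25, -0.38,  0.  ]), array([ 0.27, -0.36,  0.1 ])] (array([ 0.31563828, -0.38808889,  0.03574358]), [0.0072795027223016215, 0.007279502722301489])
base [ 0.40002355 -0.47991674  0.        ]
[0.253, -0.4, 0.4] [ 0.084 -0.209 -0.168]
[0.57, -0.15, 0.25] [ 0.472 -0.322 -0.018]
```

Units first: turns go in shares of pi rad. So -0.5 rad / 3.1416 = -0.1592.

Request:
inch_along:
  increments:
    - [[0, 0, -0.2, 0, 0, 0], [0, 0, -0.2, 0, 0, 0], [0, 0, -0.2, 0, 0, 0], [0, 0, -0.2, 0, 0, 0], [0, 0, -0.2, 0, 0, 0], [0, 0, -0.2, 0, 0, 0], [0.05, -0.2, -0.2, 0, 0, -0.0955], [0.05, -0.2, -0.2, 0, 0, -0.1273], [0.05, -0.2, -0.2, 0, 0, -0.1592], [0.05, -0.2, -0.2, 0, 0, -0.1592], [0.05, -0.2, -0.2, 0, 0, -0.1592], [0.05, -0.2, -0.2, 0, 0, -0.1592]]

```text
refused: increments[0]: the value is too long (schema: maxItems 6). Nothing was moved.
```

The error is about the shape of the input: a list of rows, each a list of 6 numbers. Fixing that and sending the same move.

Request:
inch_along:
  increments:
    - [0, 0, -0.2, 0, 0, 0]
    - [0, 0, -0.2, 0, 0, 0]
    - [0, 0, -0.2, 0, 0, 0]
    - [0, 0, -0.2, 0, 0, 0]
    - [0, 0, -0.2, 0, 0, 0]
    - [0, 0, -0.2, 0, 0, 0]
    - [0.05, -0.2, -0.2, 0, 0, -0.0955]
    - [0.05, -0.2, -0.2, 0, 0, -0.1273]
    - [0.05, -0.2, -0.2, 0, 0, -0.1592]
    - [0.05, -0.2, -0.2, 0, 0, -0.1592]
    - [0.05, -0.2, -0.2, 0, 0, -0.1592]
    - [0.05, -0.2, -0.2, 0, 0, -0.1592]

```text
t: 1.15
tool_pos: [0.2238, -0.4165, 0.435]
tcp_rot: [0.903, 0.429, 0.0, 0.002]
force: [0.0, -0.1, 0.2]
grip_width: 0.999
gripper_force: 0.0
```

```bash
python3 -c "
from h import *
print(totool([.55,-.15,.28]), arm.get_state()['q'])"
```

```text
[0.41292532 0.08386335 0.15474233] [-1.13198521e+00 -3.03004697e-01  1.50611431e+00  3.94208885e-04
  1.93436582e+00 -4.47894862e-01]
```

To row units: -0.47 rad / 3.1416 = -0.1496.

Request:
inch_along:
  increments:
    - [0.2, 0.04, 0, 0, 0, -0.0955]
    - [0.2, 0.04, 0, 0, 0, -0.0955]
    - [0.2, 0.04, 0, 0, 0, -0.0955]
    - [0.2, 0.04, 0, 0, 0, -0.0955]
    - [0.2, 0.04, 0, 0, 0, -0.0955]
    - [0.41, 0.08, 0.06, 0, 0, -0.1496]
    - [0.41, 0.08, 0.06, 0, 0, -0.1496]
    - [0.41, 0.08, 0.06, 0, 0, -0.1496]
    - [0.41, 0.08, 0.06, 0, 0, -0.1496]
    - [0.41, 0.08, 0.06, 0, 0, -0.1496]
    - [0.41, 0.08, 0.06, 0, 0, -0.1496]
    - [0.41, 0.08, 0.06, 0, 0, -0.1496]
  jaw: 0.5

```text
t: 2.15
tool_pos: [0.548, -0.1529, 0.3701]
tcp_rot: [0.778, 0.628, -0.001, -0.002]
force: [0.2, -0.2, 0.4]
grip_width: 0.497
gripper_force: 0.0
```

```bash
python3 - <<'E'
from h import *
import json
print(arm.get_state()['q'])
w=arm.camera_model("wrist");np.save("w1.npy",w,allow_pickle=True)
cv2.imwrite("pics/w1.png",arm.camera("wrist"))
E
```

```text
[-3.17017479e-01 -1.15326602e-01  1.45282664e+00  3.65937604e-04
  1.80764433e+00 -1.03861128e-01]
```

View pics/w1.png

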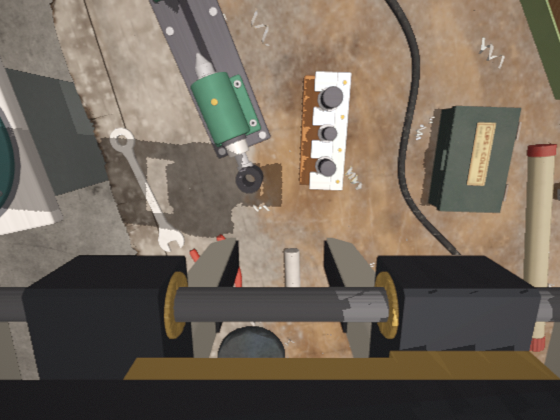

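The view shows the knobs at (331,98) thick, (328,133) thin and (325,168) medium, with the eye at (249,180). I'll take a second, closer view from a shifted position.

Request:
inch_along:
  increments:
    - [-0.06, 0, 0.08, 0, 0, 0]
    - [-0.06, 0, 0.08, 0, 0, 0]
    - [-0.06, 0, 0.08, 0, 0, 0]
    - [-0.06, 0, 0.08, 0, 0, 0]
    - [-0.06, 0, 0.08, 0, 0, 0]

```text
t: 2.62
tool_pos: [0.5328, -0.2143, 0.2936]
tcp_rot: [0.78, 0.626, 0.0, 0.0]
force: [0.4, -0.1, 0.0]
grip_width: 0.503
gripper_force: 0.0
```

```bash
python3 - <<'E'
from h import *
w=arm.camera_model("wrist");np.save("w2.npy",w,allow_pickle=True)
i2=arm.camera("wrist");cv2.imwrite("pics/w2.png",i2);i1=cv2.imread("pics/w1.png");w1=np.load("w1.npy",allow_pickle=True).item()
P={"kmed":(.608,-.152,.099),"eye":(.505,-.144,.1)}
tiles=[]
for n,X in P.items():
  for m,im in((w1,i1),(w,i2)):
    c=np.array(m["R"])@X+m["t"];u,v=int(m["cx"]+m["fx"]*c[0]/c[2]),int(m["cy"]+m["fy"]*c[1]/c[2])
    print(n,u-25,v-25); tiles.append(cv2.resize(im[v-25:v+25,u-25:u+25],(390,290)[:1]*2 if 0 else (300,300),interpolation=cv2.INTER_NEAREST))
cv2.imwrite("pics/t.png",np.vstack([np.hstack(tiles[:2]),np.hstack(tiles[2:])]))
E
```

```text
kmed 299 144
kmed 311 92
eye 221 155
eye 213 107
```

View pics/t.png

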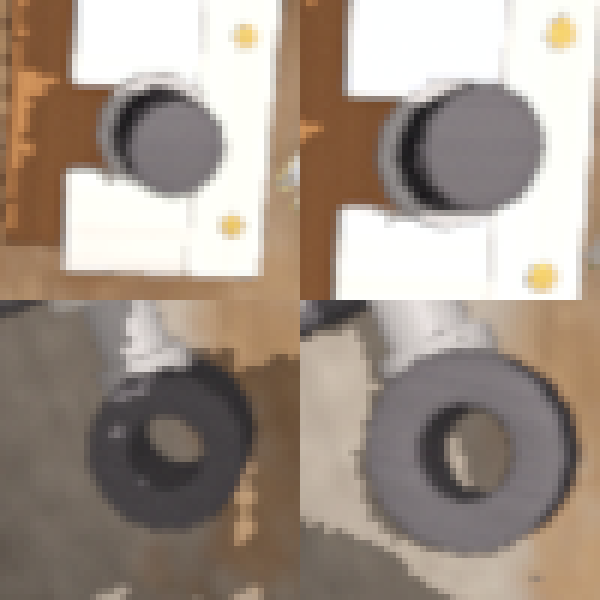

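The tiles show the knob's top face centred near (328,168) in view 1 and (342,116) in view 2. The eye mouth is near (248.5,180) and (240.3,132). I'll refine these with masks and ellipses.

```bash
cat > meas.py <<'E'
from h import *
i1,i2=cv2.imread("pics/w1.png"),cv2.imread("pics/w2.png")
w1,w2=[np.load(f"w{k}.npy",allow_pickle=True).item() for k in(1,2)]
def blob(im,u,v,lo,hi,r=30,inner=False):
    u,v=int(u),int(v);c=cv2.resize(im[v-r:v+r,u-r:u+r],None,fx=4,fy=4,interpolation=cv2.INTER_CUBIC)
    g=cv2.cvtColor(c,6).astype(int);sat=c.max(2).astype(int)-c.min(2)
    M=((g>lo)&(g<hi)&(sat<25)).astype(np.uint8);M=cv2.morphologyEx(M,cv2.MORPH_OPEN,np.ones((9,9)))
    cs,h=cv2.findContours(M,cv2.RETR_CCOMP,cv2.CHAIN_APPROX_NONE);out=[]
    for k,ct in enumerate(cs):
        if len(ct)>60:
            (x,y),ax,a=cv2.fitEllipse(cv2.convexHull(ct) if h[0][k][3]<0 else ct)
            out.append((round(float(u-r+(x-1.5)/4),2),round(float(v-r+(y-1.5)/4),2),round(ax[0]/4,1),round(ax[1]/4,1),"in" if h[0][k][3]>=0 else "out"))
    return out
for a in((i1,328,168,88,150),(i2,342,116,88,150),(i1,248.5,180,20,85),(i2,240,132,88,150)): print(a[1:],blob(*a))
print("knob",tri([(w1,327.8,167.8),(w2,341.5,116)]));print("eye",tri([(w1,248.3,179.7),(w2,240,132.1)]))
E
python3 meas.py
```

```text
(328, 168, 88, 150) [(327.75, 168.11, 14.9, 16.3, 'out'), (329.75, 138.4, 4.0, 7.6, 'out')]
(342, 116, 88, 150) [(327.61, 118.67, 7.7, 17.6, 'out'), (340.79, 115.97, 19.3, 21.8, 'out')]
(248.5, 180, 20, 85) [(249.38, 178.75, 26.6, 29.5, 'out'), (249.74, 177.71, 6.6, 10.2, 'in')]
(240, 132, 88, 150) [(204.15, 150.98, 18.5, 76.5, 'out'), (241.22, 130.95, 3.8, 11.9, 'out'), (239.38, 131.95, 34.7, 35.1, 'out'), (239.61, 131.89, 14.7, 16.5, 'in'), (224.77, 112.7, 4.6, 9.9, 'out')]
knob (array([ 0.61368326, -0.15133869,  0.09597458]), [0.000365696865213735, 0.0003656968652136618])
eye (array([ 0.506381  , -0.14437098,  0.09562628]), [0.00017373607594636814, 0.00017373607594630937])
```

```bash
python3 - <<'E'
from meas import *
d=onplane(w1,249,179.9,.097)-onplane(w1,214,101.3,.103);print("rod dir",d[:2]/np.linalg.norm(d[:2]),np.degrees(np.arctan2(d[1],d[0])))
r=onplane(w1,327.8,168,.097)-onplane(w1,331,98,.097);print("row",r,np.degrees(np.arctan2(r[1],r[0])))
R=Ro.from_quat(arm.get_state()["tcp_rot"]).as_matrix();print("tool y deg",np.degrees(np.arctan2(R[1,1],R[0,1])))
print("to hover",totool([.613,-.1515,.16]),"grasp z",totool([.613,-.1515,.082]))
E
```

```text
(328, 168, 88, 150) [(327.75, 168.11, 14.9, 16.3, 'out'), (329.75, 138.4, 4.0, 7.6, 'out')]
(342, 116, 88, 150) [(327.61, 118.67, 7.7, 17.6, 'out'), (340.79, 115.97, 19.3, 21.8, 'out')]
(248.5, 180, 20, 85) [(249.38, 178.75, 26.6, 29.5, 'out'), (249.74, 177.71, 6.6, 10.2, 'in')]
(240, 132, 88, 150) [(204.15, 150.98, 18.5, 76.5, 'out'), (241.22, 130.95, 3.8, 11.9, 'out'), (239.38, 131.95, 34.7, 35.1, 'out'), (239.61, 131.89, 14.7, 16.5, 'in'), (224.77, 112.7, 4.6, 9.9, 'out')]
knob (array([ 0.61368326, -0.15133869,  0.09597458]), [0.000365696865213735, 0.0003656968652136618])
eye (array([ 0.506381  , -0.14437098,  0.09562628]), [0.00017373607594636814, 0.00017373607594630937])
rod dir [ 0.17241883 -0.98502373] -80.07151534140284
row [-0.01948346 -0.08567589  0.        ] -102.81168421324541
tool y deg -12.446436332768473
to hover [0.07801729 0.06408025 0.13484458] grasp z [0.07803017 0.06392766 0.21284443]
```

Request:
inch_along:
  increments:
    - [0.078, 0.064, 0.13, 0, 0, 0]
    - [0.078, 0.064, 0.13, 0, 0, 0]
    - [0.078, 0.064, 0.13, 0, 0, 0]
    - [0.078, 0.064, 0.13, 0, 0, 0]
    - [0.078, 0.064, 0.13, 0, 0, 0]
    - [0.078, 0.064, 0.16, 0, 0, 0]
    - [0.078, 0.064, 0.19, 0, 0, 0]
    - [0.078, 0.064, 0.213, 0, 0, 0]
    - [0.078, 0.064, 0.213, 0, 0, 0]
  jaw: 0.5

```text
t: 3.42
tool_pos: [0.6117, -0.1503, 0.0773]
tcp_rot: [0.779, 0.627, -0.001, -0.001]
force: [-0.5, 0.1, -0.5]
grip_width: 0.502
gripper_force: 0.0
```

```bash
python3 -c "
from h import *
print(totool([.613,-.1515,.082]));cv2.imwrite('pics/w3.png',arm.camera('wrist'))"
```

```text
[-0.0008688   0.00147136 -0.00468047]
```

View pics/w3.png

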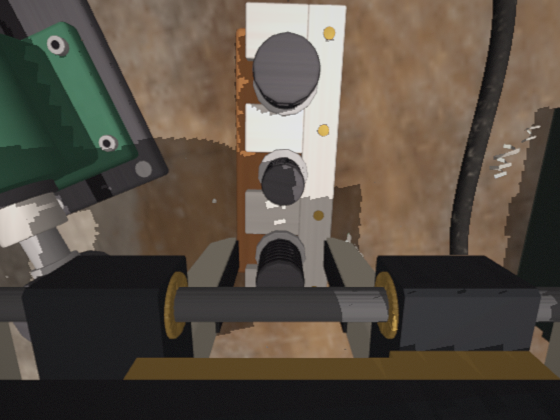

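The fingers straddle the medium knob, which is at column 281 and centred. I'll raise 5 mm to clear the collar and grip.

Request:
inch_along:
  increments:
    - [0, 0, -0.005, 0, 0, 0]
    - [0, 0, -0.005, 0, 0, 0]

```text
t: 3.63
tool_pos: [0.6142, -0.1514, 0.0889]
tcp_rot: [0.779, 0.627, 0.001, 0.002]
force: [-0.3, 0.9, 0.7]
grip_width: 0.501
gripper_force: 0.0
```

Request:
inch_along:
  increments:
    - [0, 0, 0, 0, 0, 0]
    - [0, 0, 0, 0, 0, 0]
    - [0, 0, 0, 0, 0, 0]
    - [0, 0, 0, 0, 0, 0]
    - [0, 0, 0, 0, 0, 0]
    - [0, 0, 0, 0, 0, 0]
  jaw: 0
  squeeze: 40

```text
t: 4.13
tool_pos: [0.6127, -0.1511, 0.0849]
tcp_rot: [0.779, 0.627, 0.0, 0.0]
force: [-0.1, 0.2, 4.0]
grip_width: 0.232
gripper_force: 40.0
```

To row units: 1.17 rad / 3.1416 = 0.3724.

Request:
inch_along:
  increments:
    - [0, 0, -0.04, 0, 0, 0]
    - [0, 0, -0.08, 0, 0, 0]
    - [0, 0, -0.12, 0, 0, 0]
    - [0, 0, -0.12, 0, 0, 0]
    - [0, 0, -0.12, 0, 0, 0.0382]
    - [0, 0, -0.12, 0, 0, 0.0764]
    - [0, 0, -0.12, 0, 0, 0.1146]
    - [0, 0, -0.12, 0, 0, 0.1528]
    - [0, 0, -0.12, 0, 0, 0.191]
    - [0, 0, -0.12, 0, 0, 0.2292]
    - [0, 0, -0.12, 0, 0, 0.2674]
    - [0, 0, -0.12, 0, 0, 0.3056]
    - [0, 0, -0.12, 0, 0, 0.3438]
    - [0, 0, -0.12, 0, 0, 0.3724]
    - [0, 0, -0.12, 0, 0, 0.3724]
    - [0, 0, -0.12, 0, 0, 0.3724]

```text
t: 5.47
tool_pos: [0.6126, -0.1511, 0.2043]
tcp_rot: [0.996, 0.094, -0.0, -0.0]
force: [-0.1, -0.0, -1.0]
grip_width: 0.228
gripper_force: 40.0
```

```bash
python3 -c "
from h import *
R=Ro.from_quat(arm.get_state()['tcp_rot']).as_matrix();print('tool y deg',np.degrees(np.arctan2(R[1,1],R[0,1])))
print(totool([.506,-.1444,.205]));w=arm.camera_model('wrist');np.save('w4.npy',w,allow_pickle=True);cv2.imwrite('pics/w4.png',arm.camera('wrist'))"
```

```text
tool y deg -79.23964400641904
[-0.10346039 -0.02645112 -0.00064367]
```

View pics/w4.png

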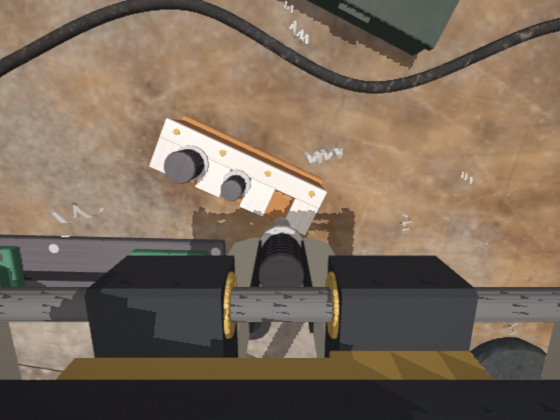

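The rack view shows the medium slot empty and the other two pins undisturbed. The pin sits between the fingers at (281,262). Next I'll move it over the eye.

Request:
inch_along:
  increments:
    - [-0.035, -0.009, 0, 0, 0, 0]
    - [-0.07, -0.018, 0, 0, 0, 0]
    - [-0.1035, -0.0265, 0, 0, 0, 0]
    - [-0.1035, -0.0265, 0, 0, 0, 0]
    - [-0.1035, -0.0265, 0, 0, 0, 0]
    - [-0.1035, -0.0265, 0.018, 0, 0, 0]
    - [-0.1035, -0.0265, 0.018, 0, 0, 0]
    - [-0.1035, -0.0265, 0.018, 0, 0, 0]

```text
t: 6.18
tool_pos: [0.5063, -0.144, 0.1859]
tcp_rot: [0.996, 0.093, -0.001, -0.0]
force: [0.4, -0.1, -0.2]
grip_width: 0.231
gripper_force: 40.0
```

```bash
python3 - <<'E'
from h import *
print(arm.get_state()["tool_pos"])
im=arm.camera("scene");m=arm.camera_model("scene");c=np.array(m["R"])@[.506,-.1444,.12]+m["t"];u,v=int(m["cx"]+m["fx"]*c[0]/c[2]),int(m["cy"]+m["fy"]*c[1]/c[2]);print(u-40,v-40)
cv2.imwrite("pics/s4.png",cv2.resize(im[v-40:v+40,u-40:u+40],(560,560),interpolation=2))
E
```

```text
[ 0.50627404 -0.14396736  0.1859482 ]
235 186
```

View pics/s4.png

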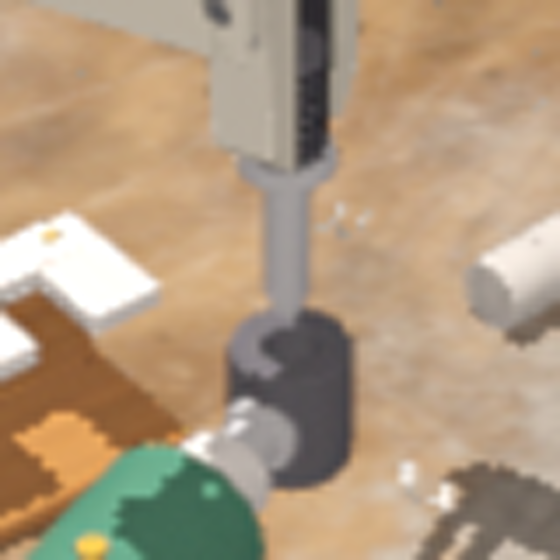

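In the crop the pin tip is at about (287,315), right above the eye mouth at about (290,348), so the lateral offset is within about 1 mm. I'll lower it in steps while watching the force.

Request:
inch_along:
  increments:
    - [0, 0, 0.01, 0, 0, 0]
    - [0, 0, 0.015, 0, 0, 0]
    - [0, 0, 0.02, 0, 0, 0]
    - [0, 0, 0.025, 0, 0, 0]
    - [0, 0, 0.03, 0, 0, 0]

```text
t: 6.65
tool_pos: [0.506, -0.144, 0.1561]
tcp_rot: [0.996, 0.092, -0.0, -0.0]
force: [0.6, 0.5, -1.3]
grip_width: 0.23
gripper_force: 40.0
```

Request:
inch_along:
  increments:
    - [0, 0, 0.005, 0, 0, 0]
    - [0, 0, 0.01, 0, 0, 0]
    - [0, 0, 0.015, 0, 0, 0]
    - [0, 0, 0.02, 0, 0, 0]
    - [0, 0, 0.02, 0, 0, 0]

```text
t: 7.07
tool_pos: [0.5056, -0.1439, 0.1354]
tcp_rot: [0.996, 0.092, -0.001, -0.0]
force: [0.1, -0.2, -0.3]
grip_width: 0.228
gripper_force: 40.0
```

Going in freely, with about 10 mm left.

Request:
inch_along:
  increments:
    - [0, 0, 0.004, 0, 0, 0]
    - [0, 0, 0.007, 0, 0, 0]
    - [0, 0, 0.009, 0, 0, 0]
    - [0, 0, 0.009, 0, 0, 0]
    - [0, 0, 0.009, 0, 0, 0]

```text
t: 7.48
tool_pos: [0.506, -0.144, 0.1276]
tcp_rot: [0.996, 0.092, -0.0, -0.0]
force: [-0.0, -0.4, -1.0]
grip_width: 0.227
gripper_force: 40.0
```

Request:
inch_along:
  increments:
    - [0, 0, 0.002, 0, 0, 0]
    - [0, 0, 0.003, 0, 0, 0]
    - [0, 0, 0.003, 0, 0, 0]
    - [0, 0, 0.003, 0, 0, 0]

```text
t: 7.82
tool_pos: [0.5062, -0.1441, 0.1249]
tcp_rot: [0.996, 0.092, 0.0, 0.0]
force: [-0.2, 0.4, 1.7]
grip_width: 0.228
gripper_force: 40.0
```

Request:
inch_along:
  increments:
    - [0, 0, 0.001, 0, 0, 0]
    - [0, 0, 0.002, 0, 0, 0]
    - [0, 0, 0.002, 0, 0, 0]
    - [0, 0, 0.002, 0, 0, 0]

```text
t: 8.15
tool_pos: [0.5064, -0.1441, 0.1248]
tcp_rot: [0.996, 0.092, 0.001, 0.0]
force: [-9.4, 3.2, 21.8]
grip_width: 0.228
gripper_force: 40.0
```

Request:
inch_along:
  increments:
    - [0, 0, 0.001, 0, 0, 0]
    - [0, 0, 0.002, 0, 0, 0]
    - [0, 0, 0.002, 0, 0, 0]
    - [0, 0, 0.002, 0, 0, 0]

```text
t: 8.48
tool_pos: [0.5066, -0.1446, 0.1247]
tcp_rot: [0.996, 0.092, 0.001, 0.001]
force: [-16.6, 2.2, 39.0]
grip_width: 0.23
gripper_force: 40.0
```

The pin is seated, since the force rises with no further travel. I'll ease the push, grip harder, then pull along tool +y.

Request:
inch_along:
  increments:
    - [0, 0, -0.003, 0, 0, 0]
    - [0, 0, -0.003, 0, 0, 0]
    - [0, 0, -0.003, 0, 0, 0]
    - [0, 0, -0.003, 0, 0, 0]
  squeeze: 60

```text
t: 8.82
tool_pos: [0.5065, -0.1442, 0.1248]
tcp_rot: [0.996, 0.092, 0.001, 0.0]
force: [-3.6, 0.3, 14.2]
grip_width: 0.231
gripper_force: 60.0
```

Request:
inch_along:
  increments:
    - [0, 0.005, 0, 0, 0, 0]
    - [0, 0.01, 0, 0, 0, 0]
    - [0, 0.015, 0, 0, 0, 0]
    - [0, 0.02, 0, 0, 0, 0]
    - [0, 0.025, 0, 0, 0, 0]
    - [0, 0.03, 0, 0, 0, 0]
    - [0, 0.03, 0, 0, 0, 0]
    - [0, 0.03, 0, 0, 0, 0]

```text
t: 9.48
tool_pos: [0.5115, -0.1729, 0.1248]
tcp_rot: [0.996, 0.092, -0.0, -0.001]
force: [-10.0, 10.9, 18.7]
grip_width: 0.225
gripper_force: 60.0
```

Request:
inch_along:
  increments:
    - [-0.001, 0.002, -0.001, 0, 0, 0]
    - [-0.001, 0.004, -0.001, 0, 0, 0]
    - [-0.001, 0.006, -0.001, 0, 0, 0]
    - [-0.001, 0.006, -0.001, 0, 0, 0]
    - [-0.001, 0.006, -0.001, 0, 0, 0]

```text
t: 9.9
tool_pos: [0.5115, -0.1783, 0.1249]
tcp_rot: [0.996, 0.092, -0.0, -0.002]
force: [-5.5, 13.8, 11.3]
grip_width: 0.23
gripper_force: 60.0
```

```bash
python3 - <<'E'
from h import *
print(arm.get_state()["tool_pos"])
out=[]
d=np.array([.1724,-.985])
for n in("scene","top"):
    im=arm.camera(n);m=arm.camera_model(n);cv2.imwrite(f"pics/{n}5.png",im)
    c=np.array(m["R"])@[.508,-.155,.09]+m["t"];u,v=int(m["cx"]+m["fx"]*c[0]/c[2]),int(m["cy"]+m["fy"]*c[1]/c[2])
    r=im[v-35:v+35,u-35:u+35].astype(int);M=(r[...,2]>90)&(r[...,2]>2*r[...,1])&(r[...,2]>2*r[...,0]);ys,xs=np.nonzero(M);print(n,u-35,v-35,len(xs),xs.mean()+u-35 if len(xs) else 0,ys.mean()+v-35 if len(xs) else 0)
    out.append(cv2.resize(im[v-35:v+35,u-35:u+35],(400,400),interpolation=cv2.INTER_NEAREST))
cv2.imwrite("pics/p5.png",np.hstack(out))
E
```

```text
[ 0.51146407 -0.17829471  0.12487137]
scene 243 200 0 0 0
top 212 182 8 222.5 220.0
```

View pics/p5.png

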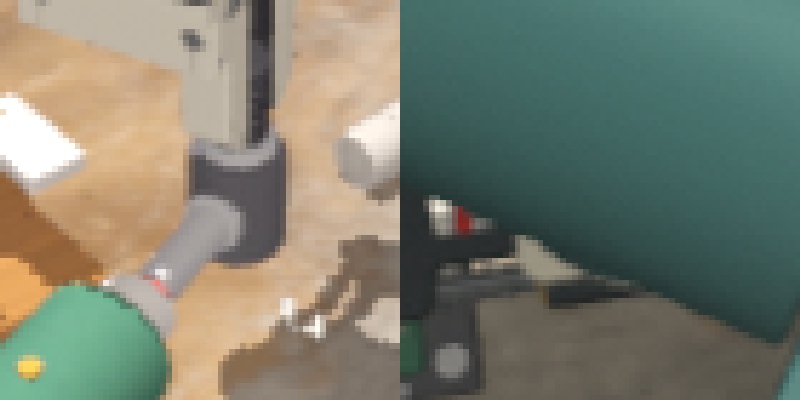

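The scene crop shows the pin home in the boss, with the red ring appearing just at the sleeve at about (271,249). In the top view it is at (222,220). I'll compute the extension from the boss's shift and the ring's position along the rod.

```bash
cat > ext.py <<'E'
from h import *
import sys
d=np.array([.1724,-.985,0]);E0=np.array([.506,-.1444,.08])
def pj(m,X):
    c=np.array(m["R"])@X+m["t"];return np.array([m["cx"]+m["fx"]*c[0]/c[2],m["cy"]+m["fy"]*c[1]/c[2]])
m=arm.camera_model("scene");a=cv2.imread("pics/scene0.png");b=cv2.imread(sys.argv[1])
up=lambda i:cv2.resize(cv2.cvtColor(i,6),None,fx=8,fy=8,interpolation=2)
# right lower boss part
T=up(a[238:258,272:290]);S=up(b[220:262,262:312]);r=cv2.matchTemplate(S,T,cv2.TM_CCOEFF_NORMED);_,mx,_,l=cv2.minMaxLoc(r)
sh=np.array([l[0]/8+262-272,l[1]/8+220-238])
k=[(pj(m,E0+d*x)-pj(m,E0)) for x in np.arange(0,.05,.0005)]
e=[np.linalg.norm(q-sh) for q in k];print("shift",sh,mx,"ext",np.argmin(e)*.5,"resid",min(e))
t=arm.camera_model("top");tb=cv2.imread(sys.argv[1].replace("scene","top"))
for n,mm,im in(("scene",m,b),("top",t,tb)):
    for x in(20,23,26,29,32,35): # points on rod axis, mm from eye axis at rest towards the tailstock
        p=pj(mm,E0-d*(x)/1000+[0,0,.008]);u,v=np.round(p).astype(int);print(n,x,p.round(1),im[v,u])
    h=im[205:260,210:290].astype(int) if n=="scene" else im[205:235,205:240].astype(int);o=(210,205) if n=="scene" else(205,205)
    M=(h[...,2]>h[...,1]+35)&(h[...,2]>100)&(abs(h[...,1]-h[...,0])<22);ys,xs=np.nonzero(M);print([(int(x+o[0]),int(y+o[1]),h[y,x].tolist()) for x,y in zip(xs,ys)][:25])
E
python3 ext.py pics/scene5.png
```

```text
shift [ 7.5 -9.5] 0.9087706804275513 ext 33.0 resid 0.36033601669742354
scene 20 [270.6 244.7] [153 153 158]
scene 23 [269.9 245.6] [166 165 170]
scene 26 [269.1 246.5] [162 162 168]
scene 29 [268.4 247.4] [142 145 156]
scene 32 [267.6 248.3] [122 127 171]
scene 35 [266.9 249.2] [173 179 188]
[(224, 248, [89, 110, 146]), (268, 248, [122, 127, 171]), (269, 248, [130, 132, 171]), (224, 249, [92, 113, 149]), (269, 249, [153, 161, 209]), (270, 249, [128, 135, 237]), (271, 249, [161, 163, 205]), (270, 250, [153, 162, 212]), (271, 250, [142, 148, 219]), (272, 251, [126, 130, 174])]
top 20 [230.5 220.5] [54 56 40]
top 23 [228.8 220.8] [48 50 37]
top 26 [227.1 221. ] [78 78 76]
top 29 [225.4 221.3] [112 113 116]
top 32 [223.7 221.6] [57 58 82]
top 35 [221.9 221.8] [ 48  51 100]
[(222, 218, [45, 48, 107]), (222, 219, [34, 39, 120]), (223, 219, [45, 49, 104]), (222, 220, [33, 36, 127]), (223, 220, [34, 39, 125]), (224, 220, [73, 76, 116]), (222, 221, [34, 38, 132]), (223, 221, [35, 39, 134]), (224, 221, [82, 85, 130])]
```

The estimates are 31 to 33 mm, so I'll add 2 mm to centre it in the 30 to 39 mm window.

Request:
inch_along:
  increments:
    - [0, 0.001, 0, 0, 0, 0]
    - [0, 0.002, 0, 0, 0, 0]
    - [0, 0.002, 0, 0, 0, 0]
    - [0, 0.002, 0, 0, 0, 0]
    - [0, 0.002, 0, 0, 0, 0]
    - [0, 0.002, 0, 0, 0, 0]

```text
t: 10.5
tool_pos: [0.5118, -0.1801, 0.1249]
tcp_rot: [0.996, 0.093, -0.0, -0.002]
force: [-6.2, 13.0, 12.1]
grip_width: 0.231
gripper_force: 60.0
```

```bash
python3 -c "
from h import *
for n in('scene','top'): cv2.imwrite(f'pics/{n}6.png',arm.camera(n))"; python3 ext.py pics/scene6.png | grep -v '^scene\|^top'; python3 -c "
from h import *
print(arm.get_state())"
```

```text
shift [  7.875 -10.   ] 0.9124235510826111 ext 35.0 resid 0.40344544997686477
[(267, 247, [105, 126, 175]), (268, 247, [115, 118, 161]), (224, 248, [89, 110, 147]), (268, 248, [104, 110, 173]), (269, 248, [79, 84, 183]), (270, 248, [146, 149, 222]), (224, 249, [91, 112, 149]), (269, 249, [151, 159, 210]), (270, 249, [96, 104, 241]), (271, 249, [122, 125, 216]), (270, 250, [151, 158, 199]), (271, 250, [95, 101, 189]), (272, 250, [114, 116, 197]), (272, 251, [99, 103, 180]), (272, 252, [138, 145, 185])]
[(222, 218, [97, 100, 146]), (223, 218, [41, 46, 173]), (224, 218, [54, 59, 162]), (225, 218, [71, 74, 114]), (223, 219, [33, 37, 143]), (224, 219, [38, 42, 139]), (225, 219, [77, 80, 123]), (223, 220, [32, 36, 127]), (224, 220, [32, 37, 127]), (225, 220, [78, 81, 123]), (223, 221, [42, 46, 132]), (224, 221, [34, 38, 134]), (225, 221, [83, 85, 130])]
{'t': 10.6, 'q': array([-0.38677606, -0.12319815,  1.85627946,  0.00254873,  1.4105052 ,
        0.99825428]), 'qvel': array([ 5.19845436e-04,  7.91695551e-04,  4.47833352e-04,  3.49935907e-06,
        8.33030855e-04, -1.44583455e-04]), 'joint_torque': array([-5.73334202e+00, -4.36910427e+01, -5.84939539e+01, -3.04629296e+00,
       -3.48884784e+00,  1.11036023e-02]), 'tool_pos': array([ 0.51179162, -0.1801309 ,  0.12490573]), 'tcp_rot': array([ 9.95707153e-01,  9.25456080e-02, -3.03968001e-04, -1.57594308e-03]), 'force': array([-7.02164551, 13.76040201, 12.48468299]), 'moment': array([ 2.62305082,  1.21545174, -0.00908689]), 'gripper_force': 60.03913700580597, 'grip_width': 0.22691958173306498}
```

```bash
python3 -c "
from rig import arm
print(arm.finish_job())"
```

```text
the job is handed in; nothing more can be done
None
```

The medium pin is fully home in the eye and still gripped at 60 N, holding the rod about 34 mm out by camera and arm-travel estimates, with the red ring just clear of the sleeve; I've handed the job in but no verdict was returned.

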